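Square a bearing block into the inspection fixture

ROBOT

A 7-joint arm with a two-finger parallel gripper is mounted at the origin on the work surface. World frame = base frame: x ahead of the robot, y to its left, z up, the work surface at z = 0. Lengths are in mm, angles in rad, forces in N, time in s.
With the tool pointing down it reaches from about 425 to 825 mm from the base axis. Payload 3.6 kg.
Tool frame: the origin (TCP) lies midway between the tips of the shut fingers; the grasp point (between the pads) lies 19 mm behind it; z points along the fingers, y is the direction in which the jaws open and shut (so a half turn about z gives the same grasp; the last joint's range is limited). The gripper opens to 93 mm and grips with 3 to 60 N. Pads are 15 mm wide; open, the fingers measure 128 mm over their backs; the gripper's body (75 mm by 188 mm) begins 65 mm behind the grasp point.
Start: joints at [-0.026, 0.615, -0.013, 1.423, 0.008, 1.103, -0.04], TCP at [649.971, 0.024, 218.64] pointing down, gripper open.
Joint ranges: [-3.12, 3.12], [-0.3, 2.06], [-1.34, 1.32], [0.26, 2.42], [-1.36, 4.5], [0.01, 1.98], [-2.84, 2.84]. Speed limits (rad/s): [2.79, 2.79, 3.14, 3.14, 3.14, 3.14, 3.14].

INTERFACE

Orientations are given as a unit quaternion [x, y, z, w].
In Python, from cell import arm, capture, sign_off gives the robot as it stands.
- The arm moves only by the shell command python3 -m handwheel 'ROWS' [FORCE]. ROWS is JSON, a list of rows, each a list of 3 entries, a list of its own where there are three numbers: the shift along the tool's x, y, z in m, then the turn about the tool's z in rad, then the finger opening in m, from 0 to 0.093. In form: [[[dx, dy, dz], yaw, jaw], ...]. A call has 1 to 8 rows; each row is the pose to reach, as a shift and turn from the pose commanded when the call began, along the tool's axes at that moment; what a row does not reach only later rows make up. A row lasts 1/12 s, in which the tool goes at most 41.7 mm and 7.16 degrees, less where a joint would pass 70% of its speed; a pose out of reach is approached as far as the arm can. A call with a gripper value outside its range is refused whole. The fingers move at their own pace and stop on an object; FORCE is the grip in N (left out, the last holds). Time passes only in rows, so rows that repeat a pose let the fingers close. It gives the time, the measured TCP pose, the force and the opening at its end, in the units of the state.
- arm.read_state(): the state, without advancing time (a new reading comes with each control period).
- capture(name): name is "scene" or "side" or "wrist"; returns a dict with "pixels" (420x560x3 uint8, red, green, blue), "camera_matrix" (3x3 intrinsics, pixels), "extrinsics" (4x4, takes a point from camera to world coordinates). Camera axes: x right, y down, z forward; pixel columns grow to the right and rows downward; lengths in mm; the calibration is good to about 2 mm. A picture is of the moment at which its call begins. There is no depth.
- sign_off(): hands the job in, once; it reports no verdict.
The state is a dict: "clock": time; "q": joint angles; "dq": joint speeds; "effort": joint torques, N m; "tcp_pos": TCP position; "eef_rot": TCP orientation; "force": force on the tool from outside, world axes, zero at the start; "torque": the same for the moment, N m; "finger_gap": opening from 0.0 (shut) to 1.0 (fully open).
Only numpy, scipy, OpenCV 4.12 (cv2) and the standard library are available. Lean on these libraries where they do the work, as an engineer would, in place of code of your own. Each camera call takes 0.05 s, during which the arm holds its last target. There are 200 camera calls.

TASK

Set the aluminium bearing block flat on the blue fixture plate and push it square and flush into the corner of the two steel fences, its long side against the longer fence and one end against the shorter one. Then swing the keeper arm by its red knob all the way over the block, and then press the green button fully down to record the part. The block is finish-machined, so grip, set down and push it gently (keep grip and push under about 25 N), and leave the coupling, the shaft and the cup where they are.

Things in the scene. Friction and masses are not known exactly. Their poses are not given: they have to be found in the camera images.
- block: Loose machined aluminium bearing block, a plain rectangular block 50 (its x) x 110 (its y) x 36 mm high (z), about 0.5 kg, with a brass-ringed black bore marking on top. Origin: centre of the underside. Either end may go to the end fence.
- fixture: Fixed blue plate 270 (its x) x 300 (its y) x 12 mm on the bench; origin at the centre of its underside, z up. The flush block has its origin at x = 75, y = 30, z = 12 mm here, its y axis along the plate's y. The keeper arm's post stands at x = 25, y = 125 mm, outside the short fence; the button is at x = -90, y = -105 mm.
- keeper (a joint): Angle of the keeper arm about the vertical pivot (rad, anticlockwise from above). At 0 it points along the plate's -x, out of the way; at 2.094 (its stop) it lies over the flush block's middle. It stays where left. Arm: 16 mm wide, underside 52 mm and top 62 mm above the fixture's underside, so it passes 4 mm over the block.
- keeper_knob (a point): Centre of the upright red round knob, 20 mm diameter and 28 mm tall, standing on the arm's top 90 mm from the pivot; this point is 14 mm above the arm's top and 14 mm below the knob's top.
- keeper_pivot (a point): Point on the keeper's vertical pivot axis, at the height of the arm's top.
- record (a joint): Travel of the green push button (m): 0 up, 0.006 fully down; it springs back (about 5 N).
- record_top (a point): Centre of the top of the green button cap, 28 mm diameter, on a black housing on the plate's near right corner; press straight down.
- coupling: Loose steel flange coupling, 80 mm diameter flange, 50 mm high, standing on its flange; origin at centre of the underside. Bystander: leave alone.
- shaft: Loose steel universal-joint shaft about 255 mm long (along its y), 36 mm high, lying to the left of the fixture's far end; origin at centre of the underside. Bystander: leave alone.
- cup: Loose orange plastic cup, 70 mm diameter, 60 mm high; origin at centre of the underside. Bystander: leave alone.
- fence_corner (a point): Where the inner faces of the two steel fences meet, on the plate's top; axes as the plate's (x = 100, y = 85, z = 12 mm there). The long fence faces -x and runs 145 mm towards -y from here; the short fence faces -y and runs 120 mm towards -x. Both are 18 mm thick and 25 mm high.
Things that resemble listed ones, but are neither listed nor needed, are in the scene too. There is more than one size of the block; the job needs the smallest.

How it is judged:
By the outcome, as a careful person would: the job done as asked, in the order asked, and still so for the second after the job is handed in, with the robot touching nothing.
It also fails if it takes over 72 s, if anything falls off the work surface, if the arm or the gripper's body presses on something with over 40 N, if the wrist force passes 120 N, or if a joint passes its speed limit or range.

## Working session

There is one attempt and no reset: what is moved stays moved. The work goes in short steps, Python scripts to look and compute and a shell command to move; the robot and the scene stay as the last step left them, time stands still between calls to the robot, and variables do not carry over. Pictures are saved under pics/ and viewed, about 8 in all and at most 12, crops included, and the job is handed in when it is done.

```bash
mkdir -p pics; ls; cat > h.py <<'E'
import numpy as np, cv2
from cell import arm, capture
def shot(n,f):
    c=capture(n); cv2.imwrite(f'pics/{f}.png',cv2.cvtColor(c['pixels'],cv2.COLOR_RGB2BGR)); np.savez(f'pics/{f}.npz',**c); return c
def ld(f): return np.load(f'pics/{f}.npz')
def ray(c,uv,z):
    K,E=c['camera_matrix'],c['extrinsics']; d=E[:3,:3]@np.linalg.solve(K,[uv[0],uv[1],1.]); o=E[:3,3]
    return o+d*(z-o[2])/d[2]
def proj(c,P):
    K,E=c['camera_matrix'],c['extrinsics']; p=K@(E[:3,:3].T@(np.array(P,float)-E[:3,3])); return p[:2]/p[2]
E
python3 - <<'E'
from h import *
for n in ('scene','side','wrist'):
    c=shot(n,n+'0'); print(n,c['extrinsics'].round(2).tolist(),c['camera_matrix'][0,0])
a=[cv2.imread(f'pics/{n}0.png') for n in('scene','side')]
print(arm.read_state())
E
```

```text
pics
scene [[0.25, 0.83, -0.5, 1170.35], [0.97, -0.21, 0.14, -155.02], [0.01, -0.52, -0.85, 1229.63], [0.0, 0.0, 0.0, 1.0]] 450.95345169111596
side [[0.77, -0.36, 0.53, -265.08], [-0.64, -0.44, 0.63, -855.15], [0.0, -0.82, -0.57, 885.39], [0.0, 0.0, 0.0, 1.0]] 534.785329472904
wrist [[1.0, -0.0, -0.0, 650.9], [-0.0, -0.97, -0.26, 71.95], [-0.0, 0.26, -0.97, 382.47], [0.0, 0.0, 0.0, 1.0]] 309.44619725923343
{'clock': 0.15, 'q': array([-0.02650434,  0.61569951, -0.0126393 ,  1.42447349,  0.00808597,
        1.10340443, -0.04037051]), 'dq': array([-0.00128165, -0.00351584, -0.00090021, -0.00399362, -0.00025222,
       -0.00049869, -0.00084475]), 'effort': array([ 1.13936116e-03, -4.59350109e+01,  2.09416850e-01, -1.65943640e+01,
       -6.11101720e-02,  1.81601685e-02,  1.63591380e-04]), 'tcp_pos': array([6.49416626e+02, 3.49460991e-02, 2.17764633e+02]), 'eef_rot': array([ 7.07067677e-01,  7.07145221e-01, -6.80941362e-04, -6.87717272e-04]), 'force': array([0.39625924, 0.40085142, 0.72586977]), 'torque': array([ 0.0015854 , -0.01953845, -0.00192225]), 'finger_gap': 0.9977215319276266}
```

View pics/scene0.png

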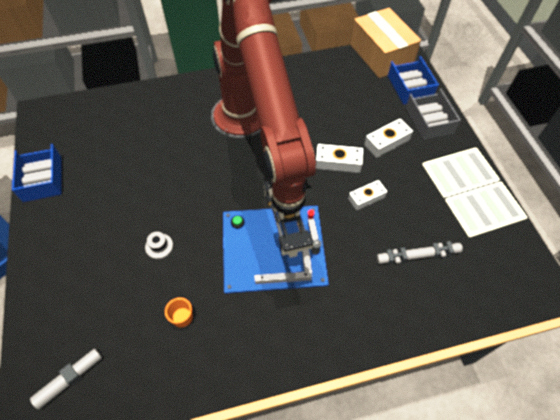

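View pics/side0.png

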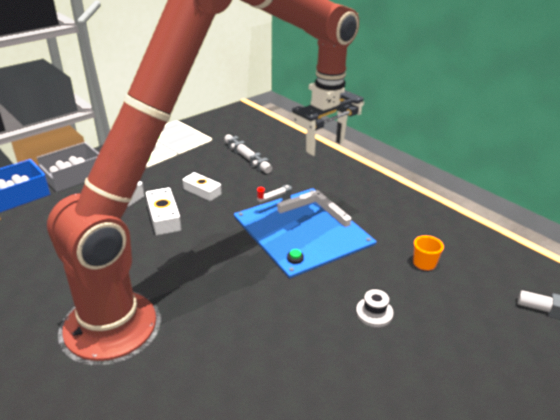

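The scene view shows the plate spanning (223,208)–(327,290), with the knob at (311,213), the button at (237,220) and the fences at the far end and left. The smallest block is at (368,194) here and at (202,186) in the side view. Next I'll measure them.

```bash
python3 - <<'E'
from h import *
from scipy.optimize import least_squares
def masks(c):
    h=cv2.cvtColor(c['pixels'],cv2.COLOR_RGB2HSV); 
    return h
def cen(m,roi):
    x0,y0,x1,y1=roi; mm=np.zeros_like(m); mm[y0:y1,x0:x1]=m[y0:y1,x0:x1]
    n,l,s,ce=cv2.connectedComponentsWithStats(mm); i=1+np.argmax(s[1:,4]); return ce[i],s[i],(l==i).astype(np.uint8)
def tri(a,ua,b,ub):
    return least_squares(lambda P:np.r_[proj(a,P)-ua,proj(b,P)-ub],[600,0,30]).x
S,D=ld('scene0'),ld('side0'); S=dict(S);D=dict(D)
hs,hd=masks(S),masks(D)
g=lambda h:cv2.inRange(h,(45,120,60),(80,255,255)); r=lambda h:cv2.inRange(h,(174,170,110),(180,255,255))|cv2.inRange(h,(0,200,150),(4,255,255)); b=lambda h:cv2.inRange(h,(98,150,60),(120,255,255)); w=lambda h:cv2.inRange(h,(0,0,150),(180,70,255))
for nm,f,ra,rb in(('button',g,(225,205,250,235),(280,240,310,265)),('knob',r,(300,203,322,224),(252,180,272,202)),('block',w,(345,178,392,212),(180,170,225,203))):
    ca,sa,ma=cen(f(hs),ra); cb,sb,mb=cen(f(hd),rb); print(nm,ca.round(1),sa,cb.round(1),sb,tri(S,ca,D,cb).round(1))
for nm,c,h,roi in(('scene',S,hs,(215,200,335,295)),('side',D,hd,(225,185,385,275))):
    _,s,m=cen(b(h),roi); k=cv2.findContours(m,0,2)[0][0]; q=cv2.convexHull(k)
    bx=cv2.approxPolyDP(q,5,True)[:,0]; print(nm,[(p.tolist(),ray(c,p,12).round(0)[:2].tolist()) for p in bx])
for n,c in(('scene',S),('side',D)):
  roi=(180,168,228,205) if n=='side' else (342,175,395,214)
  x0,y0,x1,y1=roi; im=cv2.cvtColor(c['pixels'],cv2.COLOR_RGB2BGR)[y0:y1,x0:x1]; cv2.imwrite(f'pics/b_{n}.png',cv2.resize(im,(400,320),interpolation=2))
a=np.hstack([cv2.imread('pics/b_scene.png'),cv2.imread('pics/b_side.png')])
w=cv2.resize(cv2.imread('pics/wrist0.png'),(373,280)); e=np.zeros((280,800,3),np.uint8); e[:,:373]=w; cv2.imwrite('pics/m1.png',np.vstack([a,e]))
E
```

```text
button [236.9 220. ] [232 216  11   9  77] [295.1 254. ] [289 250  13   9  84] [ 455.1 -105.3   27.3]
knob [310.8 213.6] [309 210   5   7  18] [260.3 191.7] [258 188   6  10  44] [518.9 110.2  79.3]
block [367.7 192.5] [349 180  38  26 485] [201.9 185.7] [182 172  39  28 676] [459.1 320.4  22.9]
scene [([223, 212], [407.0, -142.0]), ([270, 209], [433.0, 4.0]), ([322, 243], [590.0, 128.0]), ([327, 285], [724.0, 102.0]), ([226, 293], [675.0, -184.0])]
side [([234, 214], [454.0, 150.0]), ([277, 199], [597.0, 130.0]), ([315, 203], [669.0, 44.0]), ([375, 242], [663.0, -189.0]), ([286, 274], [399.0, -133.0])]
```

View pics/m1.png

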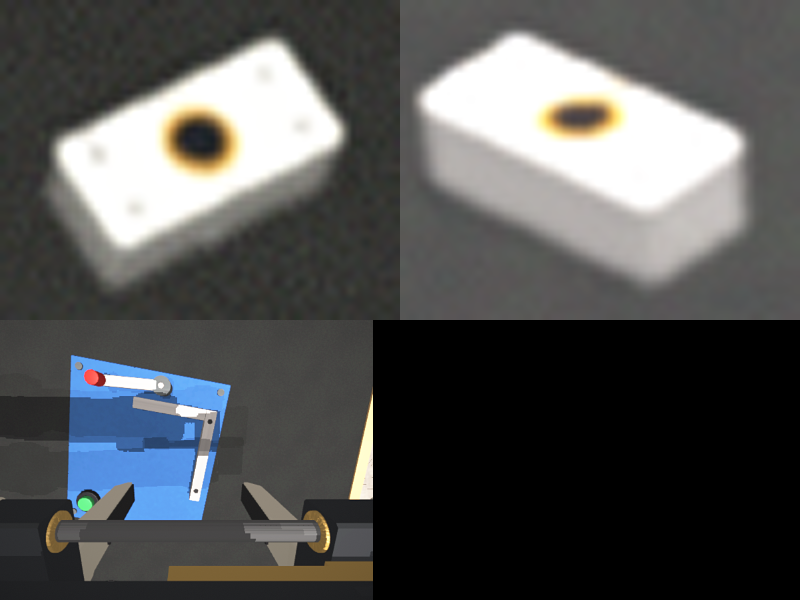

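The wrist picture shows the plate turned clockwise by about 0.165 rad, with the keeper arm and knob on the left edge. The crops show the block's top clearly. I'll take its top corners from the crops.

```bash
python3 - <<'E'
from h import *
S,D=dict(ld('scene0')),dict(ld('side0'))
for c,o,s,q in((S,(342,175),(53/400,39/320),[(55,145),(275,40),(345,130),(125,247)]),(D,(180,168),(48/400,37/320),[(20,100),(122,33),(345,145),(250,212)])):
    P=np.array([ray(c,(o[0]+(x+.5)*s[0]-.5,o[1]+(y+.5)*s[1]-.5),36)[:2] for x,y in q])
    print(P.round(0).tolist(),P.mean(0).round(1),[ (np.linalg.norm(P[i]-P[i-1]).round(0),np.degrees(np.arctan2(*(P[i]-P[i-1])[::-1])).round(1)) for i in range(4)])
h=cv2.cvtColor(S['pixels'],cv2.COLOR_RGB2HSV)
E
```

```text
[[449.0, 260.0], [425.0, 368.0], [473.0, 381.0], [501.0, 273.0]] [461.8 320.4] [(np.float64(53.0), np.float64(-166.0)), (np.float64(111.0), np.float64(102.5)), (np.float64(50.0), np.float64(15.6)), (np.float64(112.0), np.float64(-75.6))]
[[423.0, 369.0], [477.0, 383.0], [496.0, 269.0], [446.0, 256.0]] [460.3 319.3] [(np.float64(115.0), np.float64(101.6)), (np.float64(56.0), np.float64(15.3)), (np.float64(116.0), np.float64(-80.2)), (np.float64(52.0), np.float64(-165.2))]
```

```bash
python3 -m handwheel '[[[0.32,-0.189,0],-0.235,0.09],[[0.32,-0.189,0],-0.235,0.09],[[0.32,-0.189,0.02],-0.235,0.09],[[0.32,-0.189,0.03],-0.235,0.09],[[0.32,-0.189,0.05],-0.235,0.09],[[0.32,-0.189,0.06],-0.235,0.09],[[0.32,-0.189,0.06],-0.235,0.09],[[0.32,-0.189,0.06],-0.235,0.09]]' 15
python3 -m handwheel '[[[0,0,0],0,0.09],[[0,0,0],0,0.09],[[0,0,0],0,0.09]]'
python3 - <<'E'
from h import *
c=shot('wrist','wrist1'); s=arm.read_state(); print(s['tcp_pos'],s['eef_rot'],s['force'])
h=cv2.cvtColor(c['pixels'],cv2.COLOR_RGB2HSV); print(c['extrinsics'].round(2).tolist(),proj(c,[461,320,36]))
E
```

```text
clock: 0.82
tcp_pos: [481.9, 283.6, 170.0]
eef_rot: [0.619, 0.785, 0.0, -0.0]
force: [0.9, 0.5, 0.3]
finger_gap: 0.97
clock: 1.07
tcp_pos: [483.5, 281.7, 170.2]
eef_rot: [0.619, 0.785, -0.0, 0.0]
force: [1.2, -0.5, -0.0]
finger_gap: 0.967
[484.32166171 280.76119746 170.46539524] [ 6.20240414e-01  7.84411464e-01 -2.03703678e-04  6.65772246e-04] [-0.02944916 -0.70106869  0.17398427]
[[0.97, 0.22, 0.06, 467.95], [0.23, -0.94, -0.25, 351.82], [0.0, 0.26, -0.97, 335.01], [0.0, 0.0, 0.0, 1.0]] [266.51623166 160.5886731 ]
```

View pics/wrist1.png

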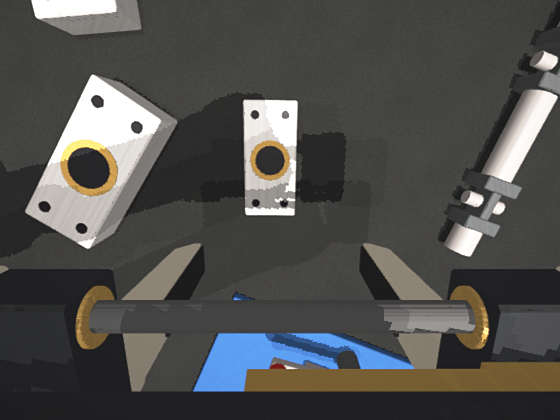

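The wrist view shows the block upright in the image, at corners (244,100), (297,100), (295,215) and (244,215), so the yaw fits. It was stopped short of the target, so I'll compute what is left.

```bash
cat >> h.py <<'E'
from scipy.spatial.transform import Rotation as R
def delta(P):
    s=arm.read_state(); return R.from_quat(s['eef_rot']).inv().apply(np.array(P)-s['tcp_pos']).round(1)
E
python3 - <<'E'
from h import *
c=dict(ld('wrist1')); h=cv2.cvtColor(c['pixels'],cv2.COLOR_RGB2HSV)
m=(cv2.inRange(h,(0,0,95),(180,60,255)))[85:230,225:315]
k=max(cv2.findContours(m,0,2)[0],key=cv2.contourArea); r=cv2.minAreaRect(cv2.convexHull(k)); b=cv2.boxPoints(r)+[225,85]
P=np.array([ray(c,p,36) for p in b]); print(b.round(0).tolist(),P.round(0)[:,:2].tolist(),P.mean(0).round(1))
e=P[1]-P[0]; f=P[2]-P[1]; print([(np.linalg.norm(v).round(1),np.degrees(np.arctan2(v[1],v[0])).round(1)) for v in(e,f)])
ty=R.from_quat(arm.read_state()['eef_rot']).apply([0,1,0]);print('tool y ang',np.degrees(np.arctan2(ty[1],ty[0])))
print(delta([*P.mean(0)[:2],18]))
E
```

```text
[[243.0, 99.0], [297.0, 99.0], [297.0, 215.0], [243.0, 215.0]] [[428.0, 369.0], [476.0, 381.0], [503.0, 274.0], [450.0, 262.0]] [464.1 321.5  36. ]
[(np.float64(49.2), np.float64(13.4)), (np.float64(109.7), np.float64(-75.8))]
tool y ang 13.332611063835317
[ 44.5 -10.4 152.4]
```

```bash
python3 -m handwheel '[[[0.0445,-0.0104,0],0,0.093],[[0.0445,-0.0104,0],0,0.093],[[0.0445,-0.0104,0.04],0,0.093],[[0.0445,-0.0104,0.08],0,0.093],[[0.0445,-0.0104,0.11],0,0.093],[[0.0445,-0.0104,0.135],0,0.093],[[0.0445,-0.0104,0.152],0,0.093],[[0.0445,-0.0104,0.158],0,0.093]]' 15
python3 -m handwheel '[[[0,0,0],0,0.06],[[0,0,0],0,0.055],[[0,0,0],0,0.05],[[0,0,0],0,0.045],[[0,0,0],0,0.04],[[0,0,0],0,0.04],[[0,0,0],0,0.04],[[0,0,0],0,0.04]]' 15
python3 - <<'E'
from h import *
s=arm.read_state(); print(s['tcp_pos'],s['eef_rot'],s['force'],s['finger_gap']*93)
E
```

```text
clock: 1.78
tcp_pos: [463.0, 320.0, 9.8]
eef_rot: [0.621, 0.784, -0.002, 0.0]
force: [0.1, 0.3, 0.9]
finger_gap: 0.997
clock: 2.45
tcp_pos: [462.1, 323.2, 12.9]
eef_rot: [0.619, 0.785, -0.0, -0.0]
force: [-1.3, -0.5, 4.3]
finger_gap: 0.537
[462.13448486 323.15647633  12.89019732] [ 6.19238659e-01  7.85202675e-01 -4.03358379e-04 -2.83652280e-04] [-1.29426    -0.53510394  4.27799043] 49.90977269794712
```

```bash
python3 -m handwheel '[[[0,0,-0.01],0,0.04],[[0,0,-0.025],0,0.04],[[0,0,-0.05],0,0.04],[[0,0,-0.08],0,0.04],[[0,0,-0.11],0,0.04],[[0,0,-0.11],0,0.04],[[0,0,-0.11],0,0.04]]' 20
python3 - <<'E'
from h import *
c=dict(ld('wrist0')); h=cv2.cvtColor(c['pixels'],cv2.COLOR_RGB2HSV)
m=cv2.inRange(h,(98,120,40),(120,255,255)); m[300:]=0
k=max(cv2.findContours(m,0,2)[0],key=cv2.contourArea); q=cv2.approxPolyDP(cv2.convexHull(k),4,True)[:,0]
print([(p.tolist(),ray(c,p,12)[:2].round(1).tolist()) for p in q])
r=cv2.inRange(h,(172,150,90),(180,255,255))|cv2.inRange(h,(0,180,120),(5,255,255)); r[200:]=0
ys,xs=np.nonzero(r); print('knob',xs.mean(),ys.mean(),ray(c,(xs.mean(),ys.mean()),78).round(1))
g=cv2.inRange(h,(45,120,60),(80,255,255)); ys,xs=np.nonzero(g); print('but',xs.mean(),ys.mean(),ray(c,(xs.mean(),ys.mean()),30).round(1))
s=arm.read_state(); print(s['tcp_pos'],s['force'],s['finger_gap']*93)
x0,y0,x1,y1=90,40,370,290
cv2.imwrite('pics/w0c.png',cv2.resize(cv2.cvtColor(c['pixels'],cv2.COLOR_RGB2BGR)[y0:y1,x0:x1],None,fx=2.4,fy=2.4,interpolation=2))
E
```

```text
clock: 3.03
tcp_pos: [463.4, 323.5, 123.6]
eef_rot: [0.619, 0.785, 0.001, 0.0]
force: [-0.6, -1.1, -5.2]
finger_gap: 0.539
[([107, 53], [460.1, 152.3]), ([345, 97], [721.8, 107.1]), ([302, 299], [677.6, -147.7]), ([111, 295], [422.3, -141.8]), ([101, 268], [414.8, -102.5])]
knob 143.8276923076923 87.44307692307693 [523.8 109.2  78. ]
but 128.28883495145632 274.5169902912621 [ 459.  -102.9   30. ]
[463.38875055 323.48739794 123.55909771] [-0.57004409 -1.13471606 -5.15110518] 50.11396505415036
```

View pics/w0c.png

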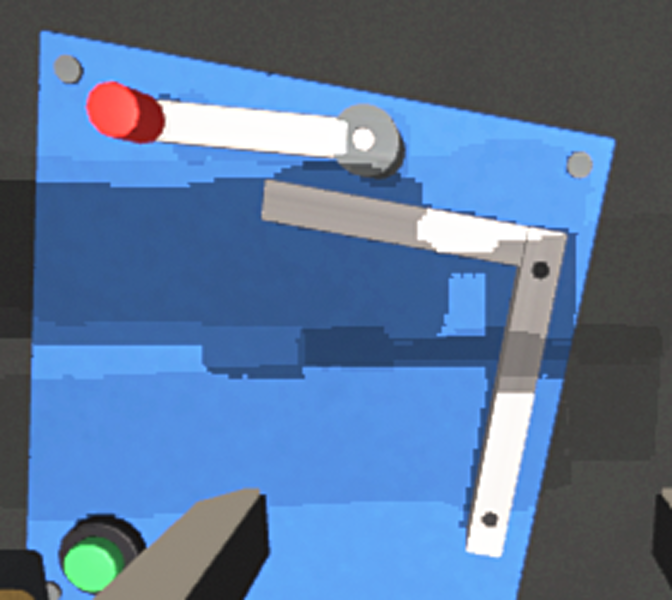

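The crop shows the fence tops clearly: the inner corner is at (519,265), the long fence's inner end at (468,553) and the short fence's ends at (262,218) and (266,180). I'll fit the plate pose from those.

```bash
python3 - <<'E'
from h import *
from scipy.optimize import least_squares
c=dict(ld('wrist0')); f=lambda p:(90+(p[0]+.5)/2.4-.5,40+(p[1]+.5)/2.4-.5)
L=[((566,233),(118,103,37)),((519,265),(100,85,37)),((468,553),(100,-60,37)),((502,556),(118,-60,37)),((262,218),(-20,85,37)),((266,180),(-20,103,37)),((42,31),(-135,150,12)),((614,140),(135,150,12))]
W=np.array([ray(c,f(p),l[2])[:2] for p,l in L]); M=np.array([l[:2] for _,l in L])
def T(v,m): a=v[2]; return m@np.array([[np.cos(a),np.sin(a)],[-np.sin(a),np.cos(a)]])+v[:2]
s=least_squares(lambda v:(T(v,M)-W).ravel(),[564,-19,-.165]); print(s.x,(T(s.x,M)-W).round(1).tolist())
np.save('fix.npy',s.x)
for n,m in(('flush',(75,30)),('pivot',(25,125)),('knob',(-65,125)),('button',(-90,-105)),('corner',(100,85))): print(n,T(s.x,np.array([m])).round(1))
E
```

```text
[ 5.65386296e+02 -1.72737319e+01 -1.72196485e-01] [[1.2, -0.1], [1.4, -0.6], [-0.5, 0.0], [0.0, -1.4], [-0.8, -0.8], [-0.7, 0.6], [-2.3, 0.9], [1.6, 1.4]]
flush [[ 6.444e+02 -6.000e-01]]
pivot [[611.4 101.6]]
knob [[522.8 117. ]]
button [[ 458.7 -105.3]]
corner [[678.5  49.3]]
```

```bash
python3 -m handwheel '[[[-0.035,0.0065,0],0.08,0.04],[[-0.08,0.0145,0],0.16,0.04],[[-0.12,0.022,0],0.24,0.04],[[-0.16,0.029,0],0.32,0.04],[[-0.2,0.0365,0],0.4,0.04],[[-0.24,0.0435,0],0.405,0.04],[[-0.275,0.05,0],0.405,0.04],[[-0.31,0.056,0],0.405,0.04]]' 20
python3 -m handwheel '[[[0,0,0],0,0.04],[[0,0,0],0,0.04]]' 20
python3 - <<'E'
from h import *
x,y,a=np.load('fix.npy')
s=arm.read_state(); print(s['tcp_pos'],s['force'],s['finger_gap']*93)
ty=R.from_quat(s['eef_rot']).apply([0,1,0]);print('yaw needed',np.arctan2(ty[1],ty[0])-a)
print(delta([607.9,-6.4,25]))
c=shot('wrist','wrist2')
E
```

```text
clock: 3.7
tcp_pos: [587.9, 32.0, 119.5]
eef_rot: [0.765, 0.644, -0.003, -0.001]
force: [0.1, 0.8, -4.0]
finger_gap: 0.539
clock: 3.87
tcp_pos: [588.2, 29.9, 119.6]
eef_rot: [0.767, 0.642, -0.003, -0.0]
force: [-0.7, 1.1, -4.9]
finger_gap: 0.538
[588.16429509  29.87587039 119.55103437] [-0.7135175   1.11227168 -4.89829304] 49.99972612382136
yaw needed -0.004969803390238725
[-31.9  26.2  94.6]
```

View pics/wrist2.png

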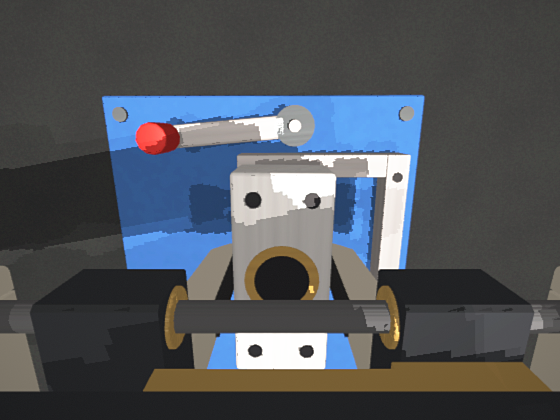

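Held square: the plate's far edge is level in the image from (103,96) to (423,96), and the block stands upright. The keeper is already a few degrees off 0, with the knob top near (151,137). I'll descend slowly.

```bash
python3 -m handwheel '[[[-0.016,0.013,0],0,0.04],[[-0.032,0.026,0],0,0.04],[[-0.032,0.026,0.02],0,0.04],[[-0.032,0.026,0.045],0,0.04],[[-0.032,0.026,0.065],0,0.04],[[-0.032,0.026,0.08],0,0.04],[[-0.032,0.026,0.086],0,0.04],[[-0.032,0.026,0.088],0,0.04]]' 20
python3 -m handwheel '[[[0,0,0.001],0,0.04],[[0,0,0.002],0,0.04],[[0,0,0.003],0,0.04],[[0,0,0.003],0,0.04]]' 20
python3 - <<'E'
from h import *
c=dict(ld('wrist2'))
for p,z in(((103,96),12),((423,96),12),((410,155),37),((151,137),90),((295,126),62)): print(p,ray(c,p,z).round(1))
s=arm.read_state(); print(s['tcp_pos'],s['force'],s['finger_gap']*93,s['eef_rot'])
E
```

```text
clock: 4.58
tcp_pos: [607.4, 0.8, 31.9]
eef_rot: [0.764, 0.646, -0.002, -0.002]
force: [-0.1, -0.8, -4.8]
finger_gap: 0.531
clock: 4.92
tcp_pos: [610.2, -1.1, 32.2]
eef_rot: [0.765, 0.645, 0.001, 0.0]
force: [-0.1, -0.0, -5.5]
finger_gap: 0.535
(103, 96) [460.8 152.8  12. ]
(423, 96) [721.3 105.9  12. ]
(410, 155) [697.8  63.4  37. ]
(151, 137) [522.8 110.3  90. ]
(295, 126) [611.5 101.1  62. ]
[610.15091472  -1.10098863  32.16797178] [-0.05692459 -0.03000866 -5.49688391] 49.73738682979179 [7.64545491e-01 6.44569356e-01 5.85603555e-04 4.40971045e-04]
```

```bash
python3 -m handwheel '[[[0,0,0.001],0,0.04],[[0,0,0.002],0,0.04],[[0,0,0.003],0,0.04],[[0,0,0.004],0,0.04],[[0,0,0.005],0,0.04],[[0,0,0.005],0,0.04]]' 20
python3 -m handwheel '[[[0,0,0.001],0,0.04],[[0,0,0.0015],0,0.04],[[0,0,0.0015],0,0.04]]' 20
```

```text
clock: 5.42
tcp_pos: [609.4, -1.2, 26.1]
eef_rot: [0.765, 0.645, -0.0, -0.0]
force: [-0.2, -0.0, -4.8]
finger_gap: 0.537
clock: 5.67
tcp_pos: [609.7, -1.2, 25.0]
eef_rot: [0.765, 0.645, -0.0, -0.0]
force: [0.1, 0.1, -4.6]
finger_gap: 0.539
```

```bash
python3 -m handwheel '[[[0,0,0.0005],0,0.04],[[0,0,0.001],0,0.04],[[0,0,0.001],0,0.04]]' 20
python3 -m handwheel '[[[0,0,0.0005],0,0.04],[[0,0,0.001],0,0.04],[[0,0,0.001],0,0.04]]' 20
```

```text
clock: 5.92
tcp_pos: [609.7, -1.2, 24.9]
eef_rot: [0.765, 0.645, 0.0, 0.0]
force: [-3.5, 0.2, 4.2]
finger_gap: 0.537
clock: 6.17
tcp_pos: [609.7, -1.2, 24.9]
eef_rot: [0.765, 0.644, 0.0, 0.0]
force: [-4.0, 0.3, 10.7]
finger_gap: 0.54
```

```bash
python3 -m handwheel '[[[0,0,-0.0015],0,0.052],[[0,0,-0.0015],0,0.056],[[0,0,-0.0015],0,0.06],[[0,0,-0.0015],0,0.062],[[0,0,-0.0015],0,0.062],[[0,0,-0.02],0,0.062],[[0,0,-0.05],0,0.062],[[0,0,-0.08],0,0.062]]'
python3 -m handwheel '[[[0.0,-0.04,0],0,0.04],[[0,-0.08,0],0,0.02],[[0,-0.1,0],0,0],[[0,-0.1,0],0,0],[[0,-0.1,0],0,0]]'
python3 - <<'E'
from h import *
from scipy.optimize import least_squares
c=shot('wrist','wrist3')
s=arm.read_state(); print(s['tcp_pos'],s['force'],s['finger_gap']*93,s['eef_rot'])
E
```

```text
clock: 6.83
tcp_pos: [608.7, -1.2, 102.5]
eef_rot: [0.765, 0.645, -0.001, -0.001]
force: [-0.0, 0.1, -0.5]
finger_gap: 0.668
clock: 7.25
tcp_pos: [510.7, 16.0, 103.2]
eef_rot: [0.764, 0.645, 0.0, 0.0]
force: [1.3, -0.3, -0.1]
finger_gap: 0.355
[512.22374351  15.66945342 103.21408584] [0.76420474 0.28774053 0.22499345] 29.451289165030868 [7.64563244e-01 6.44547828e-01 8.17758444e-04 6.89260932e-04]
```

View pics/wrist3.png

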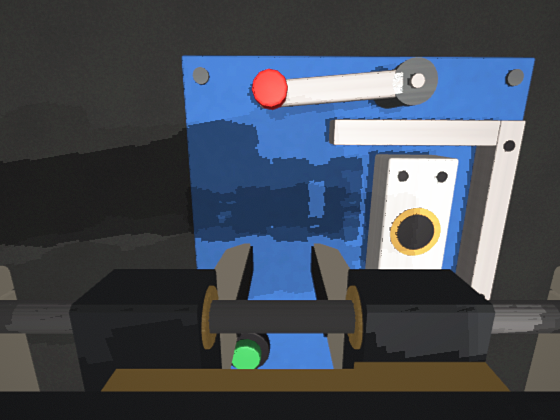

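The block sits square on the plate, top edge (390,158)–(458,159), bore at (415,231), clear of both fences. Now I'll close the fingers fully, descend on its −x side and push towards the long fence.

```bash
python3 -m handwheel '[[[0,0.02,0.02],0,0],[[0,0.02,0.045],0,0],[[0,0.02,0.065],0,0],[[0,0.02,0.078],0,0],[[0,0.02,0.084],0,0],[[0,0.02,0.084],0,0],[[0,0.03,0.084],0,0],[[0,0.04,0.084],0,0]]' 10
python3 - <<'E'
from h import *
x,y,a=np.load('fix.npy'); Ri=np.array([[np.cos(a),np.sin(a)],[-np.sin(a),np.cos(a)]])
c=dict(ld('wrist3'))
for p,z in(((415,231),48),((390,158),48),((458,159),48),((474,146),37),((524,121),37),((333,121),37),((333,145),37),((269,88),90),((417,80),62)): print(p,(Ri@(ray(c,p,z)[:2]-[x,y])).round(1))
s=arm.read_state(); print(s['tcp_pos'],(Ri@(s['tcp_pos'][:2]-[x,y])).round(1),s['force'],s['finger_gap']*93)
E
```

```text
clock: 7.97
tcp_pos: [551.7, 8.9, 19.5]
eef_rot: [0.765, 0.645, 0.001, 0.0]
force: [0.5, -0.1, 0.1]
finger_gap: 0.004
(415, 231) [41.7 22.3]
(390, 158) [18.  76.3]
(458, 159) [65.9 75.7]
(474, 146) [82.5 84.2]
(524, 121) [115.5 101.8]
(333, 121) [-21.5 101.4]
(333, 145) [-20.7  84.6]
(269, 88) [-65.2 117. ]
(417, 80) [ 25.4 125.3]
[551.743657     8.86975722  19.52597352] [-17.9  23.4] [ 0.54477242 -0.12643809  0.11140655] 0.4097895419676907
```

```bash
python3 -m handwheel '[[[0,0.008,0],0,0],[[0,0.014,0],0,0],[[0,0.018,0],0,0],[[0,0.022,0],0,0],[[0,0.026,0],0,0],[[0,0.03,0],0,0],[[0,0.034,0],0,0],[[0,0.038,0],0,0]]'
python3 -m handwheel '[[[0,0.003,0],0,0],[[0,0.006,0],0,0],[[0,0.008,0],0,0],[[0,0.008,0],0,0]]'
```

```text
clock: 8.63
tcp_pos: [584.3, 3.2, 18.8]
eef_rot: [0.764, 0.645, -0.003, -0.003]
force: [-5.6, 1.0, 4.8]
finger_gap: 0.003
clock: 8.97
tcp_pos: [593.2, 1.7, 18.7]
eef_rot: [0.764, 0.645, -0.002, -0.002]
force: [-5.2, 0.9, 3.7]
finger_gap: 0.004
```

```bash
python3 -m handwheel '[[[0,0.002,0],0,0],[[0,0.004,0],0,0],[[0,0.004,0],0,0]]'
python3 -m handwheel '[[[0,0.002,0],0,0],[[0,0.003,0],0,0],[[0,0.003,0],0,0]]'
python3 -m handwheel '[[[0,0.001,0],0,0],[[0,0.002,0],0,0],[[0,0.002,0],0,0]]'
```

```text
clock: 9.22
tcp_pos: [598.3, 0.8, 18.7]
eef_rot: [0.764, 0.645, -0.001, -0.001]
force: [-3.4, 0.9, 2.2]
finger_gap: 0.005
clock: 9.47
tcp_pos: [601.1, 0.3, 18.7]
eef_rot: [0.765, 0.645, -0.001, -0.001]
force: [-6.7, 1.2, 3.8]
finger_gap: 0.01
clock: 9.72
tcp_pos: [601.1, 0.2, 18.8]
eef_rot: [0.764, 0.645, -0.003, -0.003]
force: [-7.8, 0.7, 6.8]
finger_gap: 0.006
```

```bash
python3 -m handwheel '[[[0,0.002,0],0,0],[[0,0.003,0],0,0],[[0,0.003,0],0,0]]'
python3 -m handwheel '[[[0,-0.01,0],0,0],[[0,-0.03,-0.03],0,0],[[0,-0.03,-0.07],0,0],[[-0.03,-0.02,-0.08],0,0],[[-0.06,0,-0.08],0,0],[[-0.085,0.02,-0.08],0,0],[[-0.085,0.038,-0.08],0,0],[[-0.085,0.038,-0.08],0,0]]'
python3 - <<'E'
from h import *
x,y,a=np.load('fix.npy'); Ri=np.array([[np.cos(a),np.sin(a)],[-np.sin(a),np.cos(a)]])
c=shot('wrist','wrist4')
s=arm.read_state(); print(s['tcp_pos'],(Ri@(s['tcp_pos'][:2]-[x,y])).round(1),s['force'])
E
```

```text
clock: 9.97
tcp_pos: [601.0, 0.3, 18.8]
eef_rot: [0.764, 0.645, -0.005, -0.005]
force: [-13.7, 2.2, 12.6]
finger_gap: 0.004
clock: 10.63
tcp_pos: [635.4, -95.7, 99.6]
eef_rot: [0.766, 0.642, 0.002, 0.004]
force: [-0.3, -0.1, 1.4]
finger_gap: 0.005
[633.24819454 -92.77184054  99.0684157 ] [ 79.8 -62.8] [-1.0001265   0.73267242 -0.52150254]
```

View pics/wrist4.png

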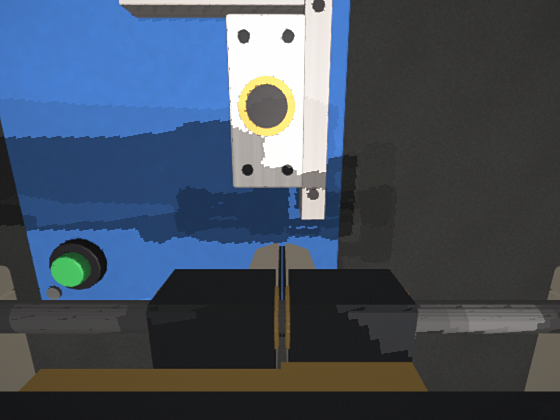

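The block's long side lies against the long fence, with a gap to the short fence at the top. The fingers are clear behind its near end. Now I'll descend and push +y.

```bash
python3 -m handwheel '[[[0,-0.006,0.0],0,0],[[0,-0.006,0.03],0,0],[[0,-0.006,0.055],0,0],[[0,-0.006,0.072],0,0],[[0,-0.006,0.08],0,0],[[0.005,-0.006,0.08],0,0],[[0.01,-0.006,0.08],0,0],[[0.013,-0.006,0.08],0,0]]'
python3 -m handwheel '[[[0.003,0,0],0,0],[[0.006,0,0],0,0],[[0.009,0,0],0,0],[[0.012,0,0],0,0],[[0.012,0,0],0,0]]'
python3 - <<'E'
from h import *
x,y,a=np.load('fix.npy'); Ri=np.array([[np.cos(a),np.sin(a)],[-np.sin(a),np.cos(a)]])
s=arm.read_state(); print(s['tcp_pos'],(Ri@(s['tcp_pos'][:2]-[x,y])).round(1),s['force'])
E
```

```text
clock: 11.35
tcp_pos: [628.2, -75.3, 20.3]
eef_rot: [0.764, 0.645, 0.001, 0.001]
force: [0.1, -0.1, 0.4]
finger_gap: 0.009
clock: 11.77
tcp_pos: [629.4, -69.0, 20.4]
eef_rot: [0.765, 0.644, -0.001, 0.002]
force: [-1.2, -4.9, 3.0]
finger_gap: 0.007
[629.35531449 -68.96359338  20.35602916] [ 71.9 -40. ] [-1.17623684 -4.93367284  3.03029694]
```

```bash
python3 -m handwheel '[[[0.002,0,0],0,0],[[0.004,0,0],0,0],[[0.006,0,0],0,0],[[0.006,0,0],0,0]]'
python3 -m handwheel '[[[0.002,0,0],0,0],[[0.003,0,0],0,0],[[0.003,0,0],0,0]]'
python3 -m handwheel '[[[0.001,0,0],0,0],[[0.002,0,0],0,0],[[0.002,0,0],0,0]]'
python3 - <<'E'
from h import *
x,y,a=np.load('fix.npy'); Ri=np.array([[np.cos(a),np.sin(a)],[-np.sin(a),np.cos(a)]])
s=arm.read_state(); print(s['tcp_pos'],(Ri@(s['tcp_pos'][:2]-[x,y])).round(1),s['force'])
E
```

```text
clock: 12.1
tcp_pos: [630.2, -63.9, 20.3]
eef_rot: [0.765, 0.644, -0.001, 0.002]
force: [-1.3, -5.7, 5.0]
finger_gap: 0.008
clock: 12.35
tcp_pos: [630.2, -64.0, 20.3]
eef_rot: [0.766, 0.643, -0.003, 0.003]
force: [-2.6, -8.8, 4.6]
finger_gap: 0.004
clock: 12.6
tcp_pos: [630.2, -64.0, 20.3]
eef_rot: [0.766, 0.642, -0.004, 0.004]
force: [-3.3, -10.9, 6.2]
finger_gap: 0.007
[630.16878219 -64.01936243  20.32268283] [ 71.8 -35. ] [ -3.30135189 -10.86852675   6.15930644]
```

```bash
python3 -m handwheel '[[[0.002,0,0],0,0],[[0.002,0,0],0,0],[[-0.015,0,0],0,0],[[-0.025,-0.005,-0.03],0,0],[[-0.025,-0.02,-0.06],0,0],[[-0.01,-0.05,-0.07],0,0],[[0.02,-0.07,-0.07],0,0],[[0.045,-0.08,-0.07],0,0]]'
python3 -m handwheel '[[[0.015,0,0.02],0,0],[[0.015,0,0.045],0,0],[[0.015,0,0.062],0,0],[[0.015,0,0.07],0,0],[[0.015,0.01,0.07],0,0],[[0.015,0.02,0.07],0,0],[[0.015,0.025,0.07],0,0]]'
python3 - <<'E'
from h import *
x,y,a=np.load('fix.npy'); Ri=np.array([[np.cos(a),np.sin(a)],[-np.sin(a),np.cos(a)]])
s=arm.read_state(); print(s['tcp_pos'],(Ri@(s['tcp_pos'][:2]-[x,y])).round(1),s['force'])
E
```

```text
clock: 13.27
tcp_pos: [557.9, 4.7, 90.5]
eef_rot: [0.765, 0.644, 0.001, -0.0]
force: [0.7, 1.3, -0.5]
finger_gap: 0.003
clock: 13.85
tcp_pos: [588.6, 13.7, 19.4]
eef_rot: [0.765, 0.644, 0.001, 0.001]
force: [0.1, -0.1, -0.4]
finger_gap: 0.006
[588.57499906  13.68150744  19.42600591] [17.5 34.5] [ 0.10334282 -0.05601369 -0.40021385]
```

```bash
python3 -m handwheel '[[[0,0.004,0],0,0],[[0,0.008,0],0,0],[[0,0.012,0],0,0],[[0,0.015,0],0,0],[[0,0.017,0],0,0],[[0,0.019,0],0,0],[[0,0.019,0],0,0]]'
python3 -m handwheel '[[[0,0.002,0],0,0],[[0,0.003,0],0,0],[[0,0.003,0],0,0]]'
```

```text
clock: 14.43
tcp_pos: [602.9, 11.1, 18.7]
eef_rot: [0.764, 0.645, -0.002, -0.002]
force: [-4.5, -0.3, 5.3]
finger_gap: 0.004
clock: 14.68
tcp_pos: [602.9, 11.1, 18.7]
eef_rot: [0.764, 0.645, -0.004, -0.004]
force: [-9.4, 1.9, 8.7]
finger_gap: 0.002
```

```bash
python3 -m handwheel '[[[0,0.002,0],0,0],[[0,0.002,0],0,0],[[0,-0.015,0],0,0],[[0,-0.025,-0.03],0.1,0],[[0,-0.035,-0.07],0.2,0.01],[[0.02,-0.06,-0.1],0.3,0.04],[[0.05,-0.085,-0.1],0.42,0.05],[[0.07,-0.1,-0.1],0.54,0.05]]' 10
python3 -m handwheel '[[[0,0,0],0.12,0.05],[[0,0,0],0.24,0.05],[[0,0,0],0.36,0.05],[[0,0,0],0.48,0.05],[[0,0,0],0.6,0.05],[[0,0,0],0.72,0.05],[[0,0,0],0.84,0.05],[[0,0,0],0.94,0.05]]'
python3 - <<'E'
from h import *
x,y,a=np.load('fix.npy'); Ri=np.array([[np.cos(a),np.sin(a)],[-np.sin(a),np.cos(a)]])
s=arm.read_state(); print(s['tcp_pos'],(Ri@(s['tcp_pos'][:2]-[x,y])).round(1),s['force'],s['q'].round(2))
ty=R.from_quat(s['eef_rot']).apply([0,1,0]);print('tool y in plate',np.arctan2(ty[1],ty[0])-a)
print(delta([522.8,110.3,70]))
shot('scene','scene5'); shot('wrist','wrist5')
w=cv2.resize(cv2.imread('pics/scene5.png')[195:305,210:345],None,fx=3,fy=3,interpolation=2); v=cv2.resize(cv2.imread('pics/wrist5.png'),(390,330))
cv2.imwrite('pics/m5.png',np.hstack([w,v]))
E
```

```text
clock: 15.35
tcp_pos: [521.5, 99.0, 121.3]
eef_rot: [0.91, 0.415, 0.003, -0.001]
force: [-0.5, 0.9, -0.2]
finger_gap: 0.243
clock: 16.02
tcp_pos: [522.1, 96.2, 119.0]
eef_rot: [0.999, -0.042, 0.001, -0.0]
force: [-0.2, -0.1, 0.8]
finger_gap: 0.539
[522.13986478  96.22548449 118.99708067] [-62.1 104.4] [-0.20246097 -0.0566213   0.75043833] [-0.52  0.59  0.45  1.9  -0.37  0.73 -1.51]
tool y in plate -1.4828592268421956
[ -0.6 -14.1  49. ]
```

View pics/m5.png

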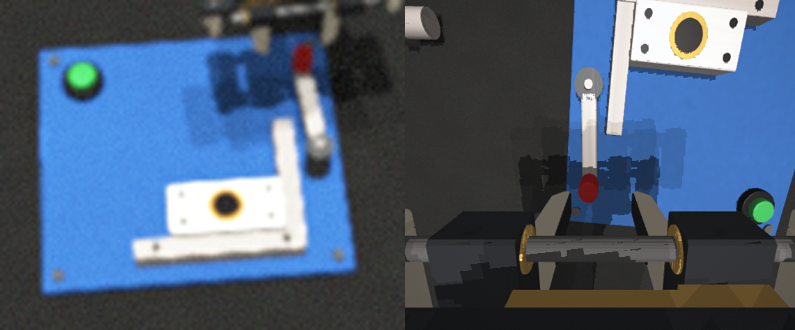

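The block is tight in the corner in the scene crop, and the knob is about 14 mm to the side of the TCP. I'll descend round it and cage it.

```bash
python3 -m handwheel '[[[0,-0.014,0],0,0.05],[[0,-0.014,0],0,0.05],[[0,-0.014,0.015],0,0.05],[[0,-0.014,0.035],0,0.05],[[0,-0.014,0.05],0,0.05],[[0,-0.014,0.05],0,0.04],[[0,-0.014,0.05],0,0.03],[[0,-0.014,0.05],0,0.024]]' 8
python3 -m handwheel '[[[0,0,0],0,0.024],[[0,0,0],0,0.024]]'
python3 - <<'E'
from h import *
s=arm.read_state(); print(s['tcp_pos'],s['force'],s['finger_gap']*93)
print(delta([611.4,101.4,70]))
for f in np.arange(.1,.85,.1): print(round(f,1),round(.09*(1-np.cos(f)),4),round(.09*np.sin(f),4))
E
```

```text
clock: 16.78
tcp_pos: [523.6, 110.3, 69.6]
eef_rot: [0.999, -0.039, 0.001, -0.0]
force: [0.3, -0.1, -0.0]
finger_gap: 0.371
clock: 16.95
tcp_pos: [523.6, 110.2, 69.9]
eef_rot: [0.999, -0.039, 0.001, -0.0]
force: [-0.0, 0.4, -0.7]
finger_gap: 0.27
[523.64135879 110.17710164  69.88310494] [-0.01799016  0.36038715 -0.68400237] 25.108029234961037
[88.2  1.8  0. ]
0.1 0.0004 0.009
0.2 0.0018 0.0179
0.3 0.004 0.0266
0.4 0.0071 0.035
0.5 0.011 0.0431
0.6 0.0157 0.0508
0.7 0.0212 0.058
0.8 0.0273 0.0646
```

```bash
python3 -m handwheel '[[[0.0004,0.009,0],-0.1,0.024],[[0.0018,0.0179,0],-0.2,0.024],[[0.004,0.0266,0],-0.3,0.024],[[0.0071,0.035,0],-0.4,0.024],[[0.011,0.0431,0],-0.5,0.024],[[0.0157,0.0508,0],-0.6,0.024],[[0.0212,0.058,0],-0.7,0.024],[[0.0273,0.0646,0],-0.8,0.024]]'
python3 - <<'E'
from h import *
s=arm.read_state(); print(s['tcp_pos'],s['force'],s['q'].round(2))
print(delta([611.4,101.4,70]))
E
```

```text
clock: 17.62
tcp_pos: [544.8, 43.1, 69.5]
eef_rot: [0.935, 0.355, -0.0, -0.0]
force: [-0.2, 0.2, 0.2]
finger_gap: 0.257
[544.81503256  43.13978331  69.48728576] [-0.17774439  0.16973377  0.22533283] [-0.22  0.66  0.16  1.89 -0.17  0.61 -0.8 ]
[88.5  0.6 -0.5]
```

```bash
python3 -m handwheel '[[[0.0004,0.009,0],-0.1,0.024],[[0.0018,0.0179,0],-0.2,0.024],[[0.004,0.0266,0],-0.3,0.024],[[0.0071,0.035,0],-0.4,0.024],[[0.011,0.0431,0],-0.5,0.024],[[0.0157,0.0508,0],-0.6,0.024],[[0.0212,0.058,0],-0.7,0.024],[[0.0273,0.0646,0],-0.8,0.024]]'
python3 - <<'E'
from h import *
a=np.load('fix.npy')[2]
s=arm.read_state(); print(s['tcp_pos'],s['force'])
print(delta([611.4,101.4,70])); d=s['tcp_pos'][:2]-[611.4,101.4]; print('angle',(np.arctan2(d[1],d[0])-a-np.pi)%(2*np.pi))
E
python3 -m handwheel '[[[0.0004,0.009,0],-0.1,0.024],[[0.0018,0.0179,0],-0.2,0.024],[[0.0029,0.0222,0],-0.25,0.024],[[0.004,0.0266,0],-0.3,0.024],[[0.004,0.0266,0],-0.3,0.024]]'
python3 - <<'E'
from h import *
a=np.load('fix.npy')[2]
s=arm.read_state(); print(s['tcp_pos'],s['force'])
print(delta([611.4,101.4,70])); d=s['tcp_pos'][:2]-[611.4,101.4]; print('angle',(np.arctan2(d[1],d[0])-a-np.pi)%(2*np.pi))
E
```

```text
clock: 18.28
tcp_pos: [608.3, 12.6, 69.5]
eef_rot: [0.723, 0.691, -0.0, 0.0]
force: [-1.0, -0.1, -0.3]
finger_gap: 0.258
[608.30069338  12.63396681  69.48274117] [-1.01177194 -0.09289257 -0.34776996]
[88.8 -0.9 -0.5]
angle 1.708091532682812
clock: 18.7
tcp_pos: [635.8, 15.4, 69.3]
eef_rot: [0.613, 0.79, 0.0, 0.001]
force: [0.9, 0.2, -0.2]
finger_gap: 0.256
[635.77876037  15.38556608  69.33115661] [ 0.93458833  0.22126685 -0.24138304]
[89.4 -2.3 -0.7]
angle 2.0191759691622586
```

```bash
python3 -m handwheel '[[[0.0001,0.0036,0],-0.04,0.024],[[0.0003,0.0072,0],-0.08,0.024],[[0.0006,0.0099,0],-0.11,0.024],[[0.0006,0.0099,0],-0.11,0.024]]'
python3 -m handwheel '[[[0,0.002,0],0,0.024],[[0,0.003,0],0,0.024],[[0,0.003,0],0,0.024]]'
python3 - <<'E'
from h import *
a=np.load('fix.npy')[2]
s=arm.read_state(); print(s['tcp_pos'],s['force'])
d=s['tcp_pos'][:2]-[611.4,101.4]; print('angle',(np.arctan2(d[1],d[0])-a-np.pi)%(2*np.pi))
E
```

```text
clock: 19.03
tcp_pos: [642.4, 17.8, 68.9]
eef_rot: [0.569, 0.822, -0.002, -0.001]
force: [-4.4, 0.3, 4.0]
finger_gap: 0.261
clock: 19.28
tcp_pos: [642.5, 17.8, 68.7]
eef_rot: [0.57, 0.822, -0.004, -0.003]
force: [-8.4, -1.9, 7.0]
finger_gap: 0.261
[642.49151041  17.80704618  68.67823533] [-8.43747132 -1.91564826  7.04433084]
angle 2.099077491868533
```

```bash
python3 -m handwheel '[[[0,-0.003,0],0,0.03],[[0,-0.004,0],0,0.04],[[0,-0.004,0],0,0.045],[[0,-0.004,-0.02],0,0.045],[[0,-0.004,-0.05],0,0.045],[[0,-0.004,-0.07],0,0.045],[[0,-0.004,-0.07],0,0.03]]'
python3 - <<'E'
from h import *
s=arm.read_state(); print(s['tcp_pos'],s['force'],s['q'].round(2))
print(delta([458.8,-105,100]))
E
```

```text
clock: 19.87
tcp_pos: [647.8, 19.1, 144.2]
eef_rot: [0.569, 0.822, 0.004, 0.005]
force: [0.5, 0.1, -0.2]
finger_gap: 0.45
[647.79574219  19.13129234 144.23235371] [ 0.47214069  0.14230011 -0.17869652] [ 0.05  0.68 -0.2   1.53  0.16  0.93  0.16]
[ -49.6 -221.1   41.7]
```

```bash
python3 -m handwheel '[[[-0.008,-0.035,0],0,0.0],[[-0.017,-0.073,0],0,0],[[-0.025,-0.11,0],0,0],[[-0.034,-0.15,0],0,0],[[-0.042,-0.185,0],0,0],[[-0.048,-0.213,0],0,0],[[-0.05,-0.221,0],0,0],[[-0.05,-0.221,0.02],0,0]]'
python3 -m handwheel '[[[0,0,0],0,0],[[0,0,0],0,0]]'
python3 - <<'E'
from h import *
s=arm.read_state(); print(s['tcp_pos'],s['finger_gap'],s['q'].round(2))
print(delta([458.8,-105,30]))
c=shot('wrist','wrist6'); S=shot('scene','scene6'); d=shot('side','side6')
w=cv2.resize(cv2.imread('pics/scene6.png')[195:305,210:345],None,fx=2.9,fy=2.9,interpolation=2);v=cv2.resize(cv2.imread('pics/wrist6.png'),(391,293))
u=cv2.resize(cv2.imread('pics/side6.png')[170:285,220:390],(391,264),interpolation=2); t=np.zeros((583,782,3),np.uint8)
t[:w.shape[0],:391]=w[:,:391]; t[:293,391:]=v; t[319:583,:391]=u
cv2.imwrite('pics/m6.png',t)
E
```

```text
clock: 20.53
tcp_pos: [454.9, -108.8, 121.0]
eef_rot: [0.571, 0.821, 0.001, 0.003]
force: [1.3, -0.2, 0.3]
finger_gap: 0.007
clock: 20.7
tcp_pos: [454.7, -105.7, 118.3]
eef_rot: [0.569, 0.823, 0.0, -0.001]
force: [-0.1, 0.4, -0.5]
finger_gap: 0.005
[ 454.68874138 -105.70062046  118.34345148] 0.004671417921673805 [ 0.33  0.49 -0.22  2.05  0.17  0.62  0.36]
[-0.9  4.1 88.3]
```

View pics/m6.png

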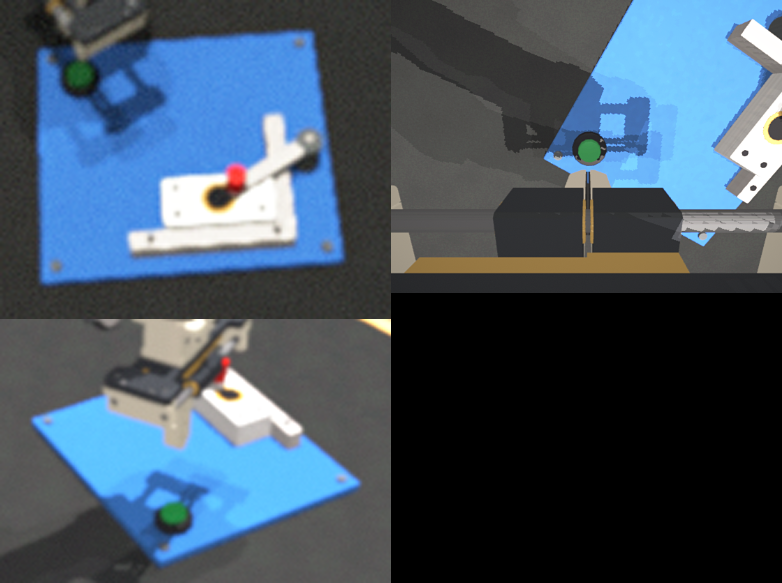

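Keeper lies over the block's middle with the knob near the bore, and the block is still in the corner. The button is at about (284,215) in the full wrist frame. Now I'll line up and descend.

```bash
python3 - <<'E'
from h import *
from scipy.optimize import least_squares
U=[]
for f in('wrist6','scene6','side6'):
    c=dict(ld(f)); h=cv2.cvtColor(c['pixels'],cv2.COLOR_RGB2HSV); m=cv2.inRange(h,(45,100,40),(85,255,255))
    if f=='side6': m[:225]=0; m[:,:270]=0; m[:,320:]=0
    if f=='scene6': m[:,:220]=0; m[:,260:]=0; m[:205]=0; m[240:]=0
    ys,xs=np.nonzero(m); U.append((c,np.array([xs.mean(),ys.mean()]))); print(f,len(xs),U[-1][1])
P=least_squares(lambda P:np.concatenate([proj(c,P)-u for c,u in U]),[458,-105,30]); print(P.x,P.fun.round(1),ray(*U[0],32)); print(delta([*P.x[:2],40]))
E
```

```text
wrist6 858 [283.74125874 215.65151515]
scene6 75 [236.82666667 220.36      ]
side6 93 [295.10752688 254.48387097]
[ 457.53287102 -105.05739761   25.72066503] [-0.3 -0.1  0.6  0.3  0.8 -0.3] [ 457.18880975 -103.44476212   32.        ]
[-0.1  2.  79.3]
```

```bash
python3 -m handwheel '[[[0,0.0025,0.01],0,0],[[0,0.0025,0.03],0,0],[[0,0.0025,0.055],0,0],[[0,0.0025,0.07],0,0],[[0,0.0025,0.075],0,0],[[0,0.0025,0.075],0,0]]'
python3 -m handwheel '[[[0,0,0.002],0,0],[[0,0,0.004],0,0],[[0,0,0.006],0,0],[[0,0,0.008],0,0],[[0,0,0.01],0,0],[[0,0,0.01],0,0]]'
```

```text
clock: 21.35
tcp_pos: [456.1, -104.9, 42.6]
eef_rot: [0.569, 0.823, -0.0, -0.001]
force: [0.0, -1.0, 0.6]
finger_gap: 0.005
clock: 21.85
tcp_pos: [456.9, -105.6, 34.0]
eef_rot: [0.569, 0.822, 0.0, 0.0]
force: [-0.1, -0.4, 1.7]
finger_gap: 0.003
```

```bash
python3 -m handwheel '[[[0,0,0.001],0,0],[[0,0,0.002],0,0],[[0,0,0.003],0,0],[[0,0,0.003],0,0]]'
python3 -m handwheel '[[[0,0,0.001],0,0],[[0,0,0.002],0,0],[[0,0,0.003],0,0],[[0,0,0.003],0,0]]'
python3 -m handwheel '[[[0,0,0.001],0,0],[[0,0,0.002],0,0],[[0,0,0.002],0,0]]'
```

```text
clock: 22.18
tcp_pos: [456.9, -105.6, 31.0]
eef_rot: [0.569, 0.822, 0.0, 0.0]
force: [1.1, 0.1, 3.3]
finger_gap: 0.008
clock: 22.52
tcp_pos: [456.9, -105.6, 28.3]
eef_rot: [0.569, 0.822, 0.0, 0.0]
force: [-0.7, -0.3, 6.3]
finger_gap: 0.006
clock: 22.77
tcp_pos: [457.0, -105.6, 28.0]
eef_rot: [0.569, 0.822, -0.0, 0.001]
force: [-3.6, 0.8, 23.6]
finger_gap: 0.005
```

Bottomed: 6 mm of travel (34 to 28 mm), with the force jumping to 24 N. Now I'll retreat and check.

```bash
python3 -m handwheel '[[[0,0,0],0,0],[[0,0,-0.005],0,0],[[0,0,-0.02],0,0],[[0,0,-0.05],0,0],[[0,0,-0.09],0,0],[[0,0,-0.12],0,0],[[0,0,-0.12],0,0],[[0,0,-0.12],0,0]]'
python3 - <<'E'
from h import *
s=arm.read_state(); print(s['tcp_pos'],s['force'],s['clock'])
shot('scene','scene7'); shot('side','side7')
w=cv2.resize(cv2.imread('pics/scene7.png')[225:295,255:335],(400,350),interpolation=2);u=cv2.resize(cv2.imread('pics/side7.png')[165:245,240:360],(400,267),interpolation=2)
f=cv2.resize(cv2.imread('pics/scene7.png'),(333,250)); t=np.zeros((600,800,3),np.uint8); t[:350,:400]=w; t[:267,400:]=u; t[350:,:333]=f; t[350:,400:733]=cv2.resize(cv2.imread('pics/side7.png'),(333,250))
cv2.imwrite('pics/m7.png',t)
E
```

```text
clock: 23.43
tcp_pos: [457.0, -105.6, 146.8]
eef_rot: [0.569, 0.822, 0.0, 0.001]
force: [0.1, -0.1, -0.7]
finger_gap: 0.006
[ 457.00393256 -105.64363843  146.84018271] [ 0.13054717 -0.11964037 -0.6626522 ] 23.4333
```

View pics/m7.png

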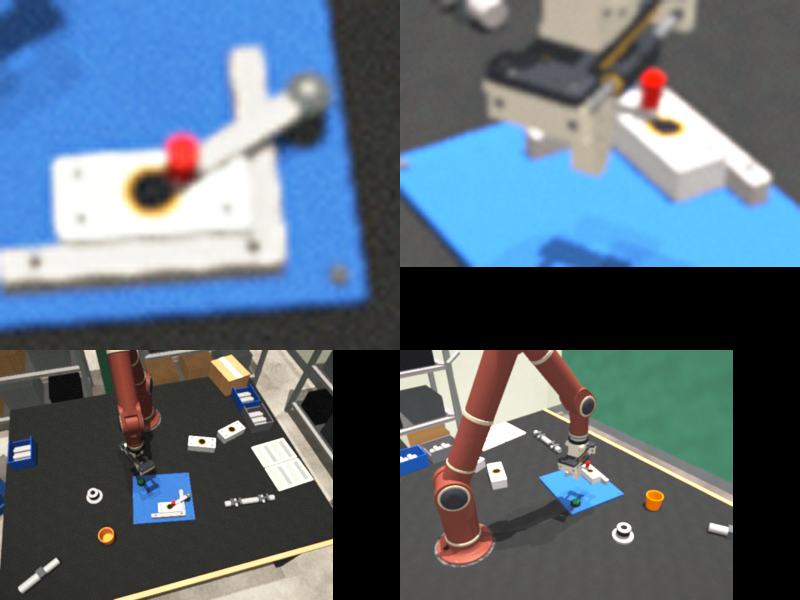

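Both views show the block tight in the corner with the keeper over it, the button up, and the bystanders in place. Handing in.

```bash
python3 -c "
from cell import sign_off; print(sign_off())"
```

```text
the job is handed in; nothing more can be done
None
```

The job is done and handed in at about 23.4 s, well under the 72 s limit; the sign-off gives no verdict.

- **Block:** I gripped the smallest block at 15–20 N and set it on the plate at about 11 N. I pushed it against the long fence, then the short fence, then the long fence again. The highest push force I read was about 19 N, and each time the block stopped moving as the force rose. The last pictures show no visible gap at either fence, at a resolution of about 1–2 mm.
- **Keeper:** I swung the arm by its knob until it stopped moving. The tool's position put it at about 2.10 rad, against a stop of 2.094. That angle is the tool's; the knob could trail by about 2 mm, or 0.02 rad. I took the arm to be at its stop because it did not move under about 8 N.
- **Button:** The cap went down about 6 mm, from roughly 34 to 28 mm. The force then jumped to 24 N, so I took it as fully pressed.
- **Final state:** The gripper was clear of everything, with no contact force. In the last pictures the coupling, shaft and cup look unmoved.

No final check failed. One measurement differed slightly: the camera estimate put the button top at about 26 mm, while I felt contact at about 34 mm, so I used the felt contact.

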